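Clamp the strainer lid shut with the hand screw

ROBOT

A 6-joint arm with a two-finger parallel gripper is mounted at the origin on the work surface. World frame = base frame: x ahead of the robot, y to its left, z up, the work surface at z = 0. Lengths are in m, angles in rad, forces in N, time in s.
With the tool pointing down it reaches from about 0.35 to 1 m from the base axis. Payload 7.1 kg.
Tool frame: the origin (TCP) lies between the finger pads; the fingertips stand 22 mm ahead of it and the grasp point (between the pads) lies 3 mm ahead of it; z points along the fingers, y is the line along which they close (so a half turn about z gives the same grasp; the last joint's range is limited). The gripper opens to 85 mm and grips with 20 to 120 N. Pads are 22 mm wide; open, the fingers measure 114 mm over their backs; the gripper's body (76 mm by 85 mm) begins 54 mm behind the grasp point. The pads swing forward as they close: fully open they stand 13 mm farther back than shut.
Start: joints at [-1.289, 0.423, 1.63, -0, 1.089, -0.019], TCP at [0.185, -0.597, 0.253] pointing down, gripper open.
Joint ranges: [-3, 3], [-0.9, 2.11], [0.09, 2.58], [-1.31, 4.45], [0.11, 2.69], [-2.54, 2.54]. Speed limits (rad/s): [2.39, 2.39, 3.01, 3.14, 3.14, 3.14].

INTERFACE

Orientations are given as a rotation vector (axis times angle).
In Python, from rig import manip gives the robot as it stands. The module is installed in compiled form; this text tells all that it offers. Calls block until the motion is done:
- manip.move_to(position, orientation): joint-space move of the TCP to a pose.
- manip.servo_line(position, orientation=None, rate=0.15): straight line of the TCP; orientation=None keeps the orientation; rate is the mean speed in m/s.
- manip.set_joints(angles): joint-space move.
- manip.command_gripper(opening, f_grip=None): finger opening in m; f_grip is the grip in N (None keeps the last); returns when the fingers have stopped.
- manip.hold(seconds).
- manip.solve_ik(position, orientation): joint angles nearest the present ones, or None.
- manip.camera(name): name is "scene" or "top" or "wrist"; returns a dict with "image" (420x560x3 uint8, red, green, blue), "fx", "fy", "cx", "cy" (pixels), "cam_to_world" (4x4, takes a point from camera to world coordinates); the wrist camera has in their place "mount" (4x4, takes a point from camera to tool coordinates, whose origin is the TCP and whose axes are the flange's). Camera axes: x right, y down, z forward; pixel columns grow to the right and rows downward; lengths in m; the calibration is good to about 2 mm. A picture is of the moment at which its call begins: read the wrist's pose just before it. There is no depth.
A pose or a line that the arm cannot do raises manip.IKError and nothing moves.
- manip.sign_off(): hands the job in; it is judged then, once.
Readings, each from a call of its own:
- manip.get_time(): time.
- manip.get_joint_positions(): joint angles.
- manip.get_joint_vel(): joint speeds.
- manip.get_tau(): joint torques, N m.
- manip.get_position(): TCP position.
- manip.get_ee_rot(): TCP orientation.
- manip.get_contact_force(): force on the tool from outside, world axes, zero at the start.
- manip.get_torque(): the same for the moment, N m.
- manip.get_width(): finger opening in m.
- manip.get_grip_force(): force on a finger pad.
Only numpy, scipy, OpenCV 4.12 (cv2) and the standard library are available. Lean on these libraries where they do the work, as an engineer would, in place of code of your own. Each camera call takes 0.05 s, during which the arm holds its last target. There are 200 camera calls.

TASK

Close the pipe strainer on the bench: swing its clamp arm clockwise over the lid until the arm meets its stop, then turn its eight-sided knob clockwise until the screw is tight on the lid, firm as by hand but without forcing it. Let go, and leave the other things on the bench where they are.

Things in the scene. Friction and masses are not known exactly. Their poses are not given: they have to be found in the camera images.
- strainer: Grey plastic pipe strainer fixed to the bench on a steel base plate, 300 x 130 mm. Origin: on the bench under the joint of pipe and branch. The pipe, 76 mm thick (end flanges 104 mm), runs along x at height 75 mm, from x = -135 to 195 mm. The branch, 84 mm thick, leaves its centre line above the origin, 30 degrees from vertical; the branch axis is (-0.5, 0, 0.866) in this frame.
- mouth (a point): Centre of the top of the branch's flange (112 mm across), 97 mm along the branch axis from the pipe's centre line, under gasket and lid. Same axes as the strainer. Lid, screw and knob lie on the branch axis when the clamp arm is closed; screw and pillar are always parallel to it.
- lid: Round steel lid, 94 mm across, 10 mm thick, on a rubber gasket on the branch's flange. Origin: centre of its underside, 4 mm (1 mm more or less with wear) above the flange; z along the branch axis. It cannot come off; pressed by the screw it gives like a stiff spring, about 90 N per mm of screw travel.
- clamp_arm (a joint): Swing of the dark steel clamp arm, a bar 26 mm wide, 14 mm thick, on a pillar beside the lid (strainer's -y side). 0 = closed, at its stop, screw over the lid's middle; grows to 1.5 rad as it opens counterclockwise seen from above (free end towards the strainer's -x). Starts at 0.75 to 1.2. Stays where left; 0.3 to 0.8 N m swings it. Turning the knob clockwise presses it to its stop.
- pivot_top (a point): Point on the pillar's axis at the level of the clamp arm's top face. The screw's axis lies 75 mm from the pillar's axis, straight along the strainer's +y when the arm is closed.
- screw: Steel clamp screw, 12 mm thick, through the free end of the clamp arm, knob on its top, round pressure pad (32 mm across) below. Origin: on its axis; z up along it. The pad's underside is 30.5 mm below the origin. Clockwise turns move it down 12 mm a turn. At first the pad stands about 1 to 7 mm above the lid's top level. It stays where it is left.
- knob_grip (a point): Point on the axis of the eight-sided aluminium knob, 12 mm below its top and 50 mm above the screw's origin. The knob is 50 mm across flats (flats 21 mm wide), 54 mm over corners, 28 mm tall, and stays 7 mm or more above the clamp arm. It is turned clockwise seen from above, sinks 12 mm a turn, and needs several regrips; it stays where it is left.
- knob: The same knob: origin at the screw's origin, z up, x and y square to two pairs of flats (the others at 45 degrees). Free, it drags 0.4 N m while turning, near 0 held still. Past touching the lid, torque rises by 0.3 N m a radian turning, half of that held still. Firm: 0.15 to 0.3 N m more than free, held still. Tight is 50 N on the lid; past 450 N (about 2.5 radians) the gasket is crushed.
- dye_pot: Bystander: steel pot, 124 mm across, 120 mm tall, left of the strainer. Origin: centre of its underside.
- beaker: Bystander: white cup, 80 mm across, 100 mm tall, right of the strainer. Origin: centre of its underside.
- jar: Bystander: amber glass jar, 76 mm across, 100 mm tall, right of the strainer. Origin: centre of its underside.
- brush: Bystander: flat brush with a wooden handle lying on the bench, left of the strainer. Origin: underside.
- spatula: Bystander: spatula with a dark wooden handle lying on the bench, in front to the right. Origin: underside.
- wrench: Bystander: steel wrench lying on the bench close to the strainer's left side. Origin: underside.
- spare_gasket: Bystander: flat black rubber ring, 98 mm across, 6 mm thick, lying close to the strainer's right side. Origin: centre of its underside.

How it is judged:
By the outcome, as a careful person would: the job done as asked, in the order asked, and still so for the second after the job is handed in, with the robot touching nothing.
It also fails if it takes over 61 s, if anything falls off the work surface, if the arm or the gripper's body presses on something with over 40 N, if the wrist force passes 120 N, or if a joint passes its speed limit or range.

## Working session

There is one attempt and no reset: what is moved stays moved. The work goes in short steps, each a Python script; the robot and the scene stay as the last script left them, time stands still between calls to the robot, and variables do not carry over. Pictures are saved under pics/ and viewed, at most 10 in all, crops included, and the job is handed in when it is done.

```bash
mkdir -p pics; ls; python3 - <<'E'
from rig import manip
import cv2,numpy as np
for n in("scene","top"):
    c=manip.camera(n);cv2.imwrite(f"pics/{n}0.png",c["image"][:,:,::-1])
    print(n,c["fx"],c["fy"],c["cx"],c["cy"],np.round(c["cam_to_world"],4).tolist())
print(np.round(manip.camera("wrist")["mount"],4).tolist(),manip.get_time(),manip.get_ee_rot())
E
```

```text
pics
scene 470.0167660195342 470.0167660195342 288.47766728864616 207.91559703628778 [[0.6549, 0.6427, -0.3976, 1.0828], [0.7556, -0.5476, 0.3594, -0.5477], [0.0132, -0.5358, -0.8443, 1.4247], [0.0, 0.0, 0.0, 1.0]]
top 419.25699217689197 419.25699217689197 278.3908345943754 210.90703110106384 [[0.0243, -0.9911, 0.1312, 0.3931], [-0.9996, -0.0256, -0.0082, 0.0106], [0.0115, -0.1309, -0.9913, 1.2542], [0.0, 0.0, 0.0, 1.0]]
[[-0.0006, -0.9538, -0.3005, 0.0772], [1.0, -0.0002, -0.0011, -0.0007], [0.0009, -0.3005, 0.9538, -0.1217], [0.0, 0.0, 0.0, 1.0]] 0.15 [-3.10490690e+00 -4.70592926e-01  2.76423958e-04]
```

View pics/scene0.png

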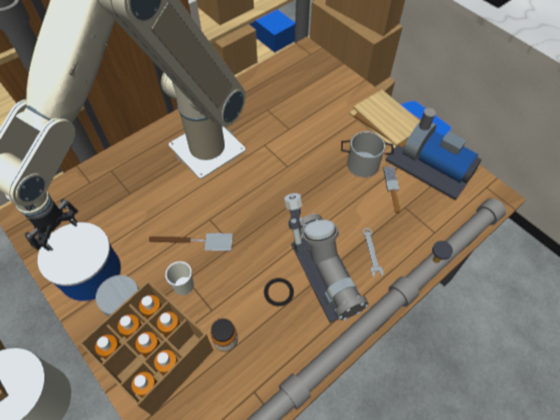

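View pics/top0.png

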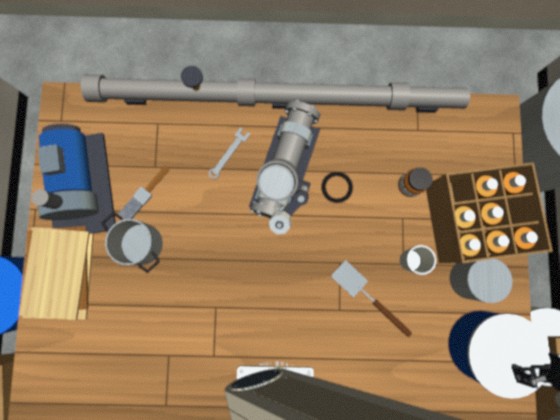

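The scene picture shows the strainer near (325,260) with its knob at (293,203). In the top picture the lid is at (276,182) and the knob at (280,224), with strainer +x pointing away from the robot. I'll enlarge both views to measure.

```bash
python3 - <<'E'
import cv2,numpy as np
a=cv2.imread("pics/top0.png")[90:250,230:350];b=cv2.imread("pics/scene0.png")[185:325,275:380]
a=cv2.resize(a,None,fx=3.75,fy=3.75,interpolation=2)[:600];b=cv2.resize(b,None,fx=3.75,fy=3.75,interpolation=2)
o=np.zeros((600,800,3),np.uint8);w=b.shape[1]
o[:,:a.shape[1]]=a
b=b[:, :350]
o[:b.shape[0],450:800]=b
cv2.imwrite("pics/crop0.png",o)
E
```

```text
(no output)
```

View pics/crop0.png

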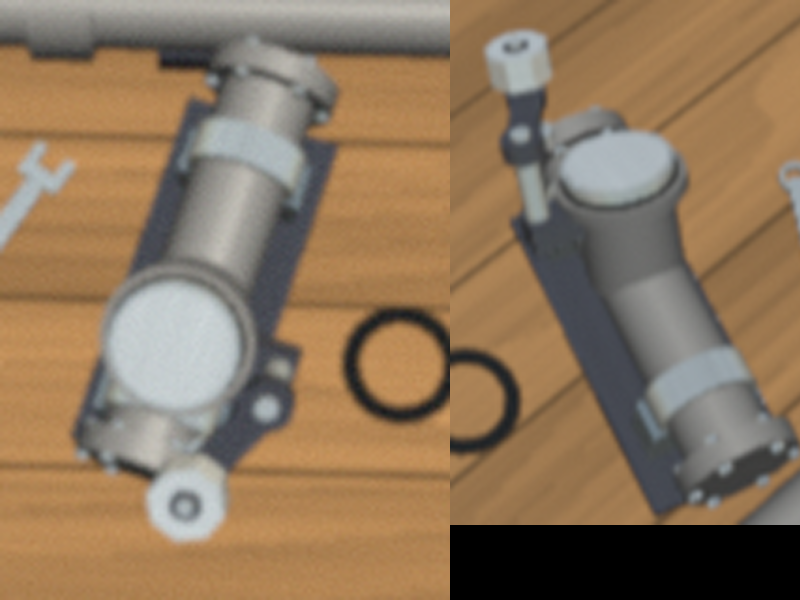

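Crop positions (full-image pixels):

| Feature | Top | Scene |
|---|---|---|
| Lid centre | (276.1,181.7) | (320.3,229.5) |
| Pillar top | (300.9,198.8) | (293.7,221) |
| Knob top centre | (279.6,225.2) | (292.9,197.3) |

Plate left edge in the top view runs from (281.5,116.1) to (250.5,206.8).

```bash
cat > h.py <<'E'
from rig import manip
import numpy as np
from scipy.spatial.transform import Rotation as R
from scipy.optimize import least_squares
def proj(c,T,p):
    q=np.linalg.inv(T)@np.r_[p,1]; return np.array([c["fx"]*q[0]/q[2]+c["cx"],c["fy"]*q[1]/q[2]+c["cy"]])
B=np.array([[.866,0,-.5],[0,1,0],[.5,0,.866]])  # columns u,v,w in strainer frame
def frame(x,y,yaw):
    return R.from_euler('z',yaw).as_matrix()@B, np.array([x,y,.075])
def pts(p): # x,y,yaw,theta,hpillar,hknobtop
    M,o=frame(*p[:3]); a=np.array([0,-.075,0]); d=.075*np.array([-np.sin(p[3]),np.cos(p[3]),0])
    w=np.array([0,0,1.])
    return o+M@(w*.111), o+M@(a+w*p[4]), o+M@(a+d+w*p[5])
E
python3 - <<'E'
from h import *
C={n:manip.camera(n) for n in("top","scene")}
O={"top":[(276.1,181.7),(300.9,198.8),(279.6,225.2)],"scene":[(320.3,229.5),(293.7,221),(292.9,197.3)]}
def tri(i):
    f=lambda p:np.r_[tuple(proj(C[n],C[n]["cam_to_world"],p)-O[n][i] for n in C)]
    r=least_squares(f,[.6,0,.15]);return r.x,np.abs(r.fun).max()
for i in range(3):print(tri(i))
def f(p):
    P=pts(p)
    return np.r_[tuple(proj(C[n],C[n]["cam_to_world"],P[i])-O[n][i] for n in C for i in range(3))]
r=least_squares(f,[.6,0,-.3,1,.15,.207],x_scale=.1);print(r.x,r.fun.round(1))
M,o=frame(*r.x[:3])
# plate direction check
c=C["top"];T=c["cam_to_world"]
def bench(u,v,z=.008):
    d=T[:3,:3]@[(u-c["cx"])/c["fx"],(v-c["cy"])/c["fy"],1];return T[:3,3]+d*(z-T[2,3])/d[2]
a,b=bench(281.5,116.1),bench(250.5,206.8);print("plate",a,b,np.arctan2(*(a-b)[1::-1]),np.linalg.norm(a-b))
print("M",M,[q.round(4) for q in pts(r.x)], bench(320,128),bench(337,187))
E
```

```text
(array([0.61428019, 0.00968581, 0.16901116]), np.float64(0.06292874000945403))
(array([ 0.56146825, -0.05359612,  0.22166838]), np.float64(0.16374596832770294))
(array([ 0.49481461, -0.00102166,  0.22149073]), np.float64(0.48197555017844707))
[ 0.66642554 -0.00886587 -0.3223926   1.1881785   0.1702228   0.20977981] [ 0.3 -0.  -0.1 -0.2 -0.3 -0.3 -0.4 -0.3  0.4 -0.1 -0.5 -0. ]
plate [ 0.85380026 -0.00210125  0.008     ] [0.56830345 0.08427782 0.008     ] -0.29380104918513006 0.29827800997349624
M [[ 0.82138374  0.31683679 -0.47424004]
 [-0.27438066  0.94848007  0.1584184 ]
 [ 0.5         0.          0.866     ]] [array([0.6138, 0.0087, 0.1711]), array([ 0.5619, -0.053 ,  0.2224]), array([ 0.4949, -0.0011,  0.2219])] [ 0.81905732 -0.12163993  0.008     ] [ 0.63557131 -0.17521795  0.008     ]
```

```bash
cat >> h.py <<'E'
P=np.array([.66642554,-.00886587,-.315,1.1881785,.1702,.2098])
def ori(alpha,M): # tool z=-w, tool y (closing) at angle alpha from u about w
    y=M@[np.cos(alpha),np.sin(alpha),0]; z=-M[:,2]; return R.from_matrix(np.c_[np.cross(y,z),y,z]).as_rotvec()
def axpos(th,h,P=P):
    Q=P.copy();Q[3]=th;Q[5]=h;return pts(Q)[2]
E
python3 - <<'E'
from h import *
M,o=frame(*P[:3])
for th,h in((1.19,.30),(1.19,.2038),(0,.2038),(0,.196)):
    print(th,h,axpos(th,h).round(3))
    for a in np.arange(-3,3.2,.5):
        q=manip.solve_ik(axpos(th,h),ori(a,M)); print(round(a,1),None if q is None else np.round(q,2))
E
```

```text
1.19 0.3 [0.452 0.011 0.3  ]
-3.0 [ 0.13 -0.07  2.22 -0.43  0.55 -2.52]
-2.5 None
-2.0 None
-1.5 [ 0.13 -0.07  2.22 -0.43  0.55  2.27]
-1.0 [ 0.13 -0.07  2.22 -0.43  0.55  1.77]
-0.5 [ 0.13 -0.07  2.22 -0.43  0.55  1.27]
0.0 [ 0.13 -0.07  2.22 -0.43  0.55  0.77]
0.5 [ 0.13 -0.07  2.22 -0.43  0.55  0.27]
1.0 [ 0.13 -0.07  2.22 -0.43  0.55 -0.23]
1.5 [ 0.13 -0.07  2.22 -0.43  0.55 -0.73]
2.0 [ 0.13 -0.07  2.22 -0.43  0.55 -1.23]
2.5 [ 0.13 -0.07  2.22 -0.43  0.55 -1.73]
3.0 [ 0.13 -0.07  2.22 -0.43  0.55 -2.23]
1.19 0.2038 [ 0.498 -0.003  0.217]
-3.0 [ 0.08  0.17  2.23 -0.66  0.32 -2.31]
-2.5 None
-2.0 None
-1.5 [ 0.08  0.17  2.23 -0.66  0.32  2.48]
-1.0 [ 0.08  0.17  2.23 -0.66  0.32  1.98]
-0.5 [ 0.08  0.17  2.23 -0.66  0.32  1.48]
0.0 [ 0.08  0.17  2.23 -0.66  0.32  0.98]
0.5 [ 0.08  0.17  2.23 -0.66  0.32  0.48]
1.0 [ 0.08  0.17  2.23 -0.66  0.32 -0.02]
1.5 [ 0.08  0.17  2.23 -0.66  0.32 -0.52]
2.0 [ 0.08  0.17  2.23 -0.66  0.32 -1.02]
2.5 [ 0.08  0.17  2.23 -0.66  0.32 -1.52]
3.0 [ 0.08  0.17  2.23 -0.66  0.32 -2.02]
0 0.2038 [0.57  0.023 0.251]
-3.0 [ 0.12  0.21  2.05 -0.51  0.45
[... 264 characters left out ...]
-0.51  0.45 -0.14]
1.5 [ 0.12  0.21  2.05 -0.51  0.45 -0.64]
2.0 [ 0.12  0.21  2.05 -0.51  0.45 -1.14]
2.5 [ 0.12  0.21  2.05 -0.51  0.45 -1.64]
3.0 [ 0.12  0.21  2.05 -0.51  0.45 -2.14]
0 0.196 [0.573 0.021 0.245]
-3.0 [ 0.12  0.23  2.05 -0.53  0.43 -2.42]
-2.5 None
-2.0 None
-1.5 [ 0.12  0.23  2.05 -0.53  0.43  2.37]
-1.0 [ 0.12  0.23  2.05 -0.53  0.43  1.87]
-0.5 [ 0.12  0.23  2.05 -0.53  0.43  1.37]
0.0 [ 0.12  0.23  2.05 -0.53  0.43  0.87]
0.5 [ 0.12  0.23  2.05 -0.53  0.43  0.37]
1.0 [ 0.12  0.23  2.05 -0.53  0.43 -0.13]
1.5 [ 0.12  0.23  2.05 -0.53  0.43 -0.63]
2.0 [ 0.12  0.23  2.05 -0.53  0.43 -1.13]
2.5 [ 0.12  0.23  2.05 -0.53  0.43 -1.63]
3.0 [ 0.12  0.23  2.05 -0.53  0.43 -2.13]
```

```bash
python3 - <<'E'
from h import *
import cv2
M,o=frame(*P[:3])
p=manip.get_position();manip.servo_line([p[0]+.05,p[1]+.05,.40],rate=.3)
manip.move_to(axpos(P[3],.30),ori(2.5,M))
pos,rv=manip.get_position(),manip.get_ee_rot()
c=manip.camera("wrist")
T=np.eye(4);T[:3,:3]=R.from_rotvec(rv).as_matrix();T[:3,3]=pos;T=T@c["mount"]
np.savez("w1.npz",T=T,k=[c["fx"],c["fy"],c["cx"],c["cy"]])
for q in pts(P):print(proj(c,T,q))
print(c["fx"],c["cx"],c["cy"],manip.get_time())
cv2.imwrite("pics/w1.png",c["image"][:,:,::-1])
E
```

```text
[251.16306451 274.25590729]
[182.67502753 237.18071543]
[280.32858211 230.59592403]
361.0305698953406 279.72497531856334 216.38112008383246 3.1667
```

View pics/w1.png

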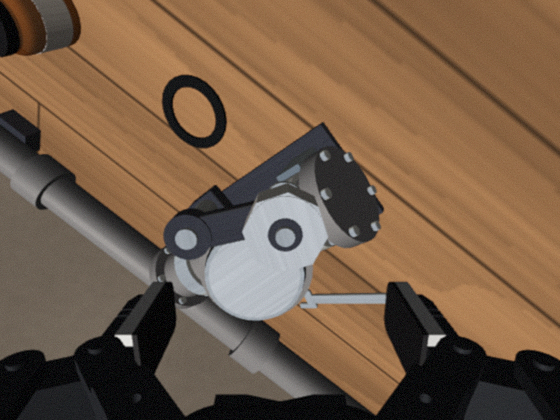

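Predicted and seen points agree to about 5 px: lid (256,275), pillar (186,239), knob (286,236). I'll enlarge the knob to read its flats.

```bash
python3 - <<'E'
import cv2
a=cv2.imread("pics/w1.png")[175:325,150:350]
cv2.imwrite("pics/w1c.png",cv2.resize(a,None,fx=4,fy=4,interpolation=2))
E
```

```text
(no output)
```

View pics/w1c.png

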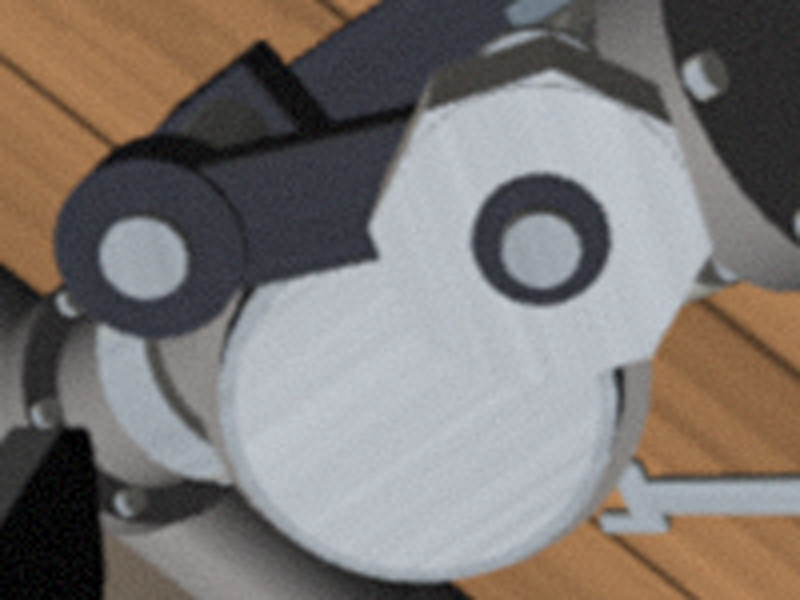

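Knob-top corners in crop pixels: (425,112), (552,72), (672,128), (711,248), (652,360), (372,222). The ring centre is at (541,238).

```bash
cat > fit.py <<'E'
from h import *
w=np.load("w1.npz");k=w["k"];cw=dict(fx=k[0],fy=k[1],cx=k[2],cy=k[3]);Tw=w["T"]
C={n:manip.camera(n) for n in("top","scene")}
L=[(C["top"],C["top"]["cam_to_world"],[(276.1,181.7),(300.9,198.8),(279.6,225.2)],2.7),(C["scene"],C["scene"]["cam_to_world"],[(320.3,229.5),(293.7,221),(292.9,197.3)],2.9),
(cw,Tw,[(256,278),(186.3,239.5),(285.3,234.3)],.65)]
def f(p):
    Q=pts(p); return np.r_[tuple((proj(c,T,Q[i])-o[i])*s for c,T,o,s in L for i in range(3))]
r=least_squares(f,P,x_scale=.1);print(r.x.tolist(),r.fun.round(1))
p=r.x;M,o=frame(*p[:3]);kt=pts(p)[2]
d0=None
cor=np.array([(425,112),(552,72),(672,128),(711,248),(652,360),(372,222)])/4+[150,175]
def ray(px):
    d=Tw[:3,:3]@[(px[0]-k[2])/k[0],(px[1]-k[3])/k[1],1];t=((kt-Tw[:3,3])@M[:,2])/(d@M[:,2]);return M.T@(Tw[:3,3]+t*d-kt)
c0=(ray(cor[3])+ray(cor[5]))/2;print("centre off mm",c0*1e3)
for q in cor:
    v=ray(q)-c0;a=np.arctan2(v[1],v[0]);print(np.linalg.norm(v[:2])*1e3,np.degrees(a),"flat mod45",np.degrees(a+np.pi/8)%45)
E
python3 fit.py
```

```text
[0.666222256444318, -0.007893443996118719, -0.3220021114878568, 1.186525889485772, 0.16962800814437337, 0.20950131002723318] [-0.1  0.2 -1.2 -0.4 -1.7 -0.8 -0.5 -1.4  1.9 -0.5 -0.7 -0.4 -2.4 -1.9
 -0.9 -1.  -1.3 -1.1]
centre off mm [-6.97472266e-01  1.44909252e+00 -7.10957847e-15]
26.740978842004033 -84.64109630651653 flat mod45 27.85890369348347
26.1688195307321 -129.53612081354663 flat mod45 27.96387918645337
26.261041031243984 -175.1745826810629 flat mod45 27.3254173189371
26.53009128682048 138.7439927525436 flat mod45 26.24399275254359
27.78002596935899 93.16494082438243 flat mod45 25.66494082438244
26.53009128682048 -41.25600724745642 flat mod45 26.24399275254358
```

```bash
cat >> h.py <<'E'
P=np.array([.666222,-.007893,-.322,1.1865,.1696,.2095])
M,_=frame(*P[:3])
def tf(): return M.T@manip.get_contact_force(), M.T@manip.get_torque()
E
sed -i 's/def axpos(th,h,P=P):/def axpos(th,h):/' h.py
python3 - <<'E'
from h import *
np.set_printoptions(precision=2,suppress=True)
th0,a0,h=1.1865,2.827,.2025
manip.servo_line(axpos(th0,.26),ori(a0,M),rate=.15)
f0,t0=tf()
manip.servo_line(axpos(th0,h),rate=.12)
f,t=tf();print("down",f-f0,t-t0)
if np.abs(f-f0).max()<8:
    manip.command_gripper(.03,60)
    f,t=tf();print("grip",manip.get_width(),manip.get_grip_force(),f-f0,t-t0)
    np.savez("base.npz",f0=f0,t0=t0)
    for th in np.arange(th0-.08,.55,-.08):
        manip.servo_line(axpos(th,h),ori(a0+th-th0,M),rate=.08)
        f,t=tf();e=np.array([-np.sin(th),np.cos(th),0]);tg=np.array([np.cos(th),np.sin(th),0])
        print(round(th,2),"rad",(f-f0)@e,"tan",(f-f0)@tg,"ax",(f-f0)[2],"tz",(t-t0)[2],manip.get_width())
        if np.linalg.norm(f-f0)>40:break
print(manip.get_time())
E
```

```text
down [ 0.63 -0.51  0.63] [-0.03  0.04 -0.  ]
grip 0.04878739700027857 59.6903769148048 [-2.41  0.5  11.42] [0.02 0.35 0.08]
1.11 rad 1.1041679607101704 tan -1.710748323894462 ax 12.620465135584459 tz -0.4331893501102373 0.04888327457495405
1.03 rad -0.3265397444303615 tan -4.097142395538923 ax 13.220408461025015 tz -0.37539018354861975 0.04908620557012606
0.95 rad -0.743866033154237 tan -4.559475659817982 ax 14.680924787108129 tz -0.4846093732508283 0.048706887737019366
0.87 rad -0.5002511169827284 tan -4.675395943205453 ax 15.79648024884505 tz -0.43234241560385533 0.049073122256346184
0.79 rad -0.7083657768201937 tan -5.082518593049921 ax 16.549827316574284 tz -0.39634003332751055 0.04912512404267746
0.71 rad -0.5616905758683645 tan -5.681275436718009 ax 17.531263513061486 tz -0.4338749539787168 0.04930578468137533
0.63 rad -1.7038866362477079 tan -6.520951193703238 ax 18.155408843348315 tz -0.43196596320439595 0.04890781456123583
6.5417
```

```bash
python3 - <<'E'
from h import *
np.set_printoptions(precision=2,suppress=True)
b=np.load("base.npz");f0,t0=b["f0"],b["t0"]
th0,a0,h=1.1865,2.827,.2028
ths=list(np.arange(.5465,.1,-.08))+list(np.arange(.06,-.09,-.015))
for th in ths:
    manip.servo_line(axpos(th,h),ori(a0+th-th0,M),rate=.08 if th>.1 else .03)
    f,t=tf();e=np.array([-np.sin(th),np.cos(th),0]);tg=np.array([np.cos(th),np.sin(th),0])
    print(round(th,3),"rad %.1f tan %.1f ax %.1f tz %.2f"%((f-f0)@e,(f-f0)@tg,(f-f0)[2],(t-t0)[2]),manip.get_time())
    if (f-f0)@tg<-18 or np.linalg.norm(f-f0)>45:break
p=manip.get_position();print(M.T@(p-axpos(0,h))*1e3,manip.get_joint_positions())
E
```

```text
0.546 rad -1.8 tan -5.5 ax 15.2 tz -0.38 6.7917
0.466 rad -0.9 tan -5.6 ax 14.4 tz -0.41 7.0417
0.386 rad -0.5 tan -5.6 ax 15.7 tz -0.44 7.2917
0.306 rad -1.3 tan -6.4 ax 15.1 tz -0.39 7.5417
0.226 rad -1.2 tan -5.4 ax 14.6 tz -0.47 7.7917
0.146 rad -1.5 tan -6.4 ax 15.3 tz -0.42 8.0417
0.06 rad -1.3 tan -5.5 ax 14.5 tz -0.42 8.4083
0.045 rad 0.3 tan -6.8 ax 16.1 tz -0.13 8.6583
0.03 rad -1.6 tan -7.5 ax 15.6 tz -0.10 8.9083
0.015 rad -0.0 tan -6.1 ax 16.0 tz -0.09 9.1583
0.0 rad 0.2 tan -7.8 ax 18.0 tz 0.07 9.4083
-0.015 rad 1.6 tan -11.7 ax 19.2 tz 0.31 9.6583
-0.03 rad 1.5 tan -14.3 ax 20.4 tz 0.31 9.9083
-0.045 rad 3.3 tan -16.3 ax 23.0 tz 0.31 10.1583
-0.06 rad 4.5 tan -19.7 ax 23.5 tz 0.20 10.4083
[-1.05 -0.59  0.61] [ 0.13  0.21  2.05 -0.51  0.46 -0.72]
```

Arm is at its stop. Now the first screw stroke.

```bash
cat >> h.py <<'E'
def stroke(a,a1,h,base,lim=.75,step=.25,off=np.array([-.0005,-.0006,0]),hold=.1,stop=None):
    f0,t0=base;log=[]
    while a>a1+1e-6:
        s=min(step,a-a1);a-=s;h-=.012*s/(2*np.pi)
        manip.servo_line(axpos(0,h)+M@off,ori(a,M),rate=.05)
        f,t=tf();m=(t-t0)[2];manip.hold(hold);f,t=tf();q=manip.get_joint_positions()
        print("a %.2f mov %.2f held %.2f f %s w %.4f j6 %.2f t %.2f"%(a,m,(t-t0)[2],(f-f0).round(1),manip.get_width(),q[5],manip.get_time()))
        if m>lim or np.linalg.norm(f-f0)>60 or (stop and stop((t-t0)[2])):break
    return a,h
E
python3 - <<'E'
from h import *
b=np.load("base.npz");base=b["f0"],b["t0"]
manip.command_gripper(.03,80)
a,h=stroke(2.827-1.1865-.06,-1.5,.2032,base)
print(a,h)
E
```

```text
a 1.33 mov -0.12 held -0.22 f [-5.8  1.9  8.9] w 0.0485 j6 -0.46 t 11.12
a 1.08 mov -0.23 held -0.19 f [-6.5  1.9 10.6] w 0.0485 j6 -0.20 t 11.62
a 0.83 mov -0.13 held -0.14 f [-7.   3.6 10.1] w 0.0490 j6 0.05 t 12.12
a 0.58 mov -0.20 held -0.13 f [-7.8  3.8  9.9] w 0.0485 j6 0.30 t 12.62
a 0.33 mov -0.24 held -0.22 f [-8.   3.7 11.6] w 0.0486 j6 0.55 t 13.12
a 0.08 mov -0.19 held -0.20 f [-8.7  5.3 13.8] w 0.0484 j6 0.80 t 13.62
a -0.17 mov -0.21 held -0.27 f [-9.3  6.  15.7] w 0.0487 j6 1.05 t 14.12
a -0.42 mov -0.19 held -0.14 f [-9.   6.4 17.4] w 0.0485 j6 1.30 t 14.62
a -0.67 mov -0.17 held -0.12 f [-8.6  6.9 19.5] w 0.0487 j6 1.55 t 15.12
a -0.92 mov -0.07 held -0.01 f [-10.2   6.1  20.9] w 0.0486 j6 1.80 t 15.62
a -1.17 mov -0.01 held 0.01 f [-9.1  6.6 22.7] w 0.0486 j6 2.05 t 16.12
a -1.42 mov 0.13 held 0.15 f [-9.8  5.3 24.7] w 0.0484 j6 2.30 t 16.62
a -1.50 mov 0.08 held 0.13 f [-9.3  4.6 24.9] w 0.0485 j6 2.38 t 16.98
-1.5 0.19731667837366498
```

```bash
python3 - <<'E'
from h import *
import cv2
def avg(n=8):
    r=[]
    for _ in range(n): r.append(np.r_[tf()]);manip.hold(.04)
    return np.mean(r,0).round(3),np.std(r,0)[5].round(3)
manip.hold(.2)
print("held",avg())
h=.1973;off=np.array([-.0005,-.0006,0])
manip.command_gripper(.085)
print("open",avg())
print(M.T@(manip.get_position()-axpos(0,h))*1e3)
manip.servo_line(axpos(0,h+.075)+M@off,rate=.2)
print("up",avg(),np.load("base.npz")["t0"])
manip.servo_line(axpos(0,h+.075)+M@off,ori(1.64,M),rate=.1)
pos,rv=manip.get_position(),manip.get_ee_rot()
c=manip.camera("wrist");T=np.eye(4);T[:3,:3]=R.from_rotvec(rv).as_matrix();T[:3,3]=pos;T=T@c["mount"]
np.savez("w2.npz",T=T,k=[c["fx"],c["fy"],c["cx"],c["cy"]])
print("up1.64",avg(),manip.get_time())
Q=P.copy();Q[3]=0;Q[5]=.2057
for q in pts(Q):print(proj(c,T,q))
u,v=proj(c,T,pts(Q)[2]).astype(int);u0,v0=max(u-100,0),max(v-75,0);print(u0,v0)
cv2.imwrite("pics/w2c.png",cv2.resize(c["image"][v0:v0+150,u0:u0+200,::-1],None,fx=4,fy=4,interpolation=2))
E
```

```text
held (array([-10.038,   6.092,  24.499,   1.918,   2.171,   0.145]), np.float64(0.03))
open (array([ 0.233, -0.055, -0.241,  0.   ,  0.25 ,  0.006]), np.float64(0.027))
[-0.51128347 -0.64801876 -0.0427594 ]
up (array([0.04 , 0.045, 0.15 , 0.004, 0.229, 0.004]), np.float64(0.026)) [ 0.00851937  0.1771378  -0.02771622]
up1.64 (array([ 0.061,  0.07 , -0.163,  0.016,  0.255, -0.01 ]), np.float64(0.03)) 22.8333
[279.39711075 202.08612509]
[164.61254291 218.07016293]
[279.31135651 246.30773568]
179 171
```

View pics/w2c.png

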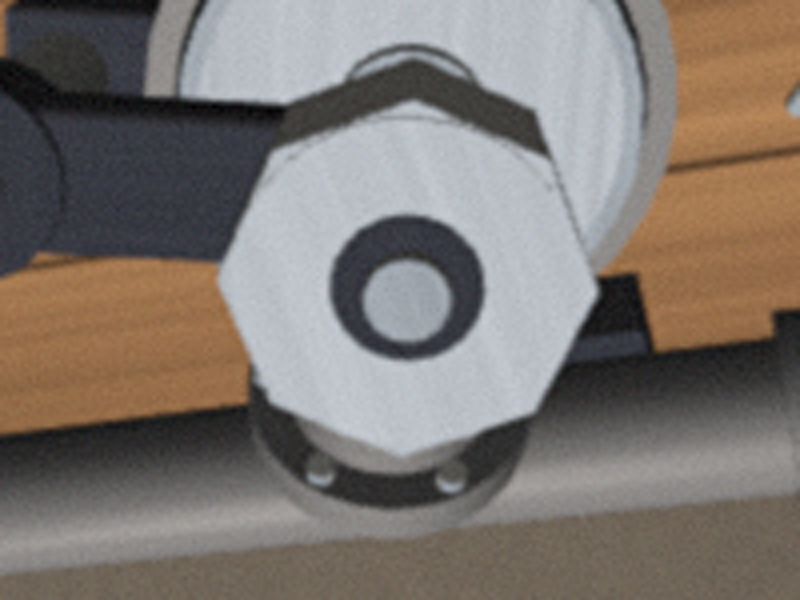

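The knob centre is now at crop (409,288), full image (281,243), as expected, and it is still well centred. I'll regrip, null the side forces that bias the torque reading, then take small steps.

```bash
cat >> h.py <<'E'
def avg(n=10):
    r=[]
    for _ in range(n): r.append(np.r_[tf()]);manip.hold(.03)
    r=np.mean(r,0); z=-M.T@R.from_rotvec(manip.get_ee_rot()).as_matrix()[:,2]
    return r-[.05,.05,0,.01,.24,0], r[3:]@z   # minus empty-hand reading; moment along the tool axis
E
python3 - <<'E'
from h import *
np.set_printoptions(precision=2,suppress=True)
a=-1.5+5*np.pi/4;h=.1978;off=np.array([-.001,0,0])
manip.servo_line(axpos(0,h+.075)+M@off,ori(a,M),rate=.1)
manip.servo_line(axpos(0,h)+M@off,rate=.15)
print("pre",avg(4)[0])
manip.command_gripper(.03,80)
print("w",manip.get_width())
for i in range(4):
    r,tz=avg(6);print(off*1e3,r,"tz",round(tz,3))
    if np.linalg.norm(r[:3])<3 or i==3:break
    off=off+r[:3]/4000*.8
    manip.servo_line(axpos(0,h)+M@off,rate=.02)
np.savez("s.npz",a=a,h=h,off=off);print(manip.get_time())
E
```

```text
pre [-0.08  0.3   0.28  0.01 -0.01 -0.01]
w 0.050906720651385275
[-1.  0.  0.] [-3.82  1.64 15.27  0.21  0.64  0.05] tz 0.053
[-1.76  0.33  3.05] [  5.56   0.69 -24.9   -0.07  -1.22   0.11] tz 0.11
[-0.65  0.46 -1.93] [-9.54 -1.01 44.21 -0.13  1.66  0.18] tz 0.182
[-2.56  0.26  6.92] [ 12.98   3.52 -69.     0.62  -2.41   0.35] tz 0.355
27.1
```

```bash
python3 - <<'E'
from h import *
np.set_printoptions(precision=2,suppress=True)
s=np.load("s.npz");a,h=float(s["a"]),float(s["h"]);off=np.array([-.00135,.0003,.0014])
manip.servo_line(axpos(0,h)+M@off,rate=.02)
r,tz=avg();print("bias",r,round(tz,3),manip.get_width())
# fine null
off=off+r[:3]/np.array([12e3,12e3,13e3])*.8
manip.servo_line(axpos(0,h)+M@off,rate=.02)
r,tz=avg();print("bias",r,round(tz,3))
for i in range(3):
    a-=.06;h-=.012*.06/(2*np.pi)
    manip.servo_line(axpos(0,h)+M@off,ori(a,M),rate=.05)
    manip.hold(.15);r,tz=avg();print("a-.06",r,round(tz,3),manip.get_width(),manip.get_time())
np.savez("s.npz",a=a,h=h,off=off)
E
```

```text
bias [-2.53  2.3   7.21  0.64  0.76  0.4 ] 0.401 0.050437735724559986
bias [-2.43  3.37  4.02  0.8   0.68  0.44] 0.436
a-.06 [-2.46  3.    4.72  0.84  0.71  0.36] 0.355 0.05038981060784552 29.1833
a-.06 [-2.57  3.08  5.22  0.84  0.71  0.35] 0.354 0.04990570808307331 29.9167
a-.06 [-2.38  2.6   5.78  0.81  0.69  0.39] 0.386 0.050153435077446136 30.65
```

```bash
python3 - <<'E'
from h import *
w=np.load("w2.npz");k=w["k"];Tw=w["T"]
cor=np.array([(220,285),(275,150),(415,100),(550,158),(598,290),(530,412),(402,455),(268,405)])/4+[179,171]
rel=np.exp(1j*np.arange(8)*np.pi/4)
def ray(px,o):
    d=Tw[:3,:3]@[(px[0]-k[2])/k[0],(px[1]-k[3])/k[1],1];t=((o-Tw[:3,3])@M[:,2])/(d@M[:,2]);return M.T@(Tw[:3,3]+t*d-o)
for hh in(.2025,.2037,.2057,.2077):
    o=axpos(0,hh);V=np.array([ray(c,o)[:2] for c in cor]);c0=V.mean(0);d=V-c0
    ang=np.degrees(np.arctan2(d[:,1],d[:,0])+np.pi/8)%45
    print(hh,"c",c0*1e3,"R",np.linalg.norm(d,axis=1).mean()*1e3,"flat",ang.round(1))
E
```

```text
0.2025 c [-1.16746147  0.76352006] R 27.0809190473631 flat [26.3 23.7 24.2 25.2 24.9 23.6 24.8 24.1]
0.2037 c [-1.64019072  0.72697904] R 26.911149803093863 flat [26.3 23.7 24.2 25.2 24.9 23.6 24.8 24.1]
0.2057 c [-2.42807281  0.66607735] R 26.628201062645186 flat [26.3 23.7 24.2 25.2 24.9 23.6 24.8 24.1]
0.2077 c [-3.21595489  0.60517567] R 26.345252322196476 flat [26.3 23.7 24.2 25.2 24.9 23.6 24.8 24.1]
```

The image puts the knob flats at 24.6° (mod 45), not the 4° I gripped at. I'll release, look again and regrip squarely.

```bash
python3 - <<'E'
from h import *
import cv2
s=np.load("s.npz");a,h=float(s["a"]),float(s["h"]);off=np.array([-.0013,.0004,0])
r,tz=avg(4);print("held",r,tz)
manip.command_gripper(.085)
manip.servo_line(axpos(0,h+.075)+M@off,ori(1.64,M),rate=.15)
pos,rv=manip.get_position(),manip.get_ee_rot()
c=manip.camera("wrist");T=np.eye(4);T[:3,:3]=R.from_rotvec(rv).as_matrix();T[:3,3]=pos;T=T@c["mount"]
np.savez("w3.npz",T=T,k=[c["fx"],c["fy"],c["cx"],c["cy"]])
print(a,h,manip.get_time())
cv2.imwrite("pics/w3.png",c["image"][:,:,::-1])
cv2.imwrite("pics/w3c.png",cv2.resize(c["image"][171:321,179:379,::-1],None,fx=4,fy=4,interpolation=2))
E
```

```text
held [-2.11411675  2.98569504  5.89897443  0.81405694  0.67824184  0.39672168] 0.39591789972160746
2.2469908169872412 0.19745622532292154 32.0333
```

View pics/w3c.png

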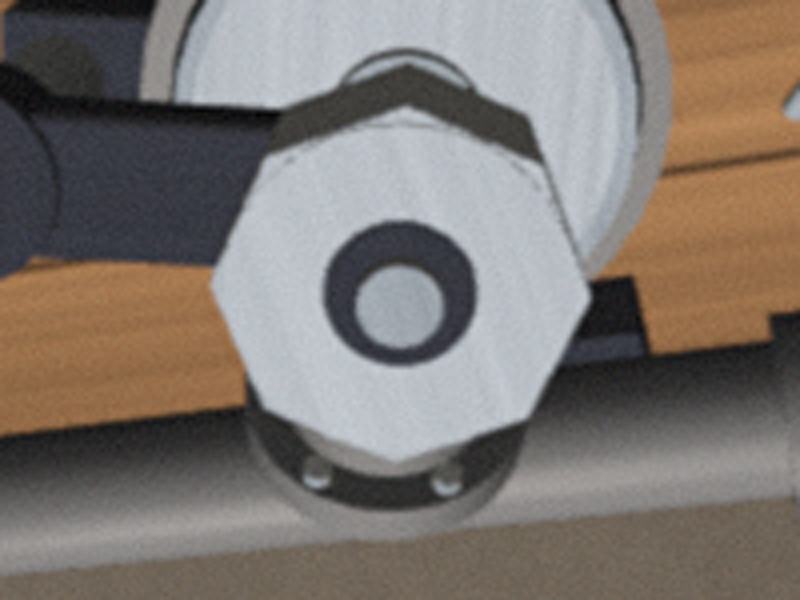

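The knob hasn't moved since the last picture: the second grip slid on it. I'll register the knob's brushed-top texture across the pictures to get its true rotation.

```bash
python3 - <<'E'
from h import *
import cv2
# upscale back from crops (nearest info) -> rectified 2D images in u,v
def rect(f,crop,off,npz,corn,hh):
    im=cv2.imread(f,0).astype(np.float32);w=np.load(npz);k=w["k"];T=w["T"];o=hh
    def ray(px):
        d=T[:3,:3]@[(px[0]-k[2])/k[0],(px[1]-k[3])/k[1],1];t=((o-T[:3,3])@M[:,2])/(d@M[:,2]);return M.T@(T[:3,3]+t*d-o)
    V=np.array([ray(np.array(c)/4+off)[:2] for c in corn]);c0=V.mean(0) if len(corn)==8 else (V[0]+V[1])/2
    g=np.linspace(-.024,.024,97);out=np.zeros((97,97),np.float32);mx=np.zeros((97,97,2),np.float32)
    for i,v in enumerate(g):
        for j,u in enumerate(g):
            p=proj(dict(fx=k[0],fy=k[1],cx=k[2],cy=k[3]),T,o+M@[u+c0[0],v+c0[1],0]);mx[i,j]=(p-off)*4 if crop else p
    return cv2.remap(im,mx[...,0],mx[...,1],1)
c1=[(711,248),(372,222)];c8=[(220,285),(275,150),(415,100),(550,158),(598,290),(530,412),(402,455),(268,405)]
A=rect("pics/w1c.png",1,np.array([150,175]),"w1.npz",c1,axpos(1.1865,.2095))
Bq=rect("pics/w2c.png",1,np.array([179,171]),"w2.npz",c8,axpos(0,.2040))
C=rect("pics/w3c.png",1,np.array([179,171]),"w3.npz",[(x-7,y+5) for x,y in c8],axpos(0,.2040))
yy,xx=np.mgrid[-48:49,-48:49];rr=np.hypot(xx,yy)/2;m=(rr>10.5)&(rr<22)
hp=lambda x:cv2.GaussianBlur(x,(0,0),1)-cv2.GaussianBlur(x,(0,0),6)
def best(X,Y):
    X,Y=hp(X),hp(Y);res=[]
    for d in range(0,360,2):
        s=max(np.corrcoef(cv2.warpAffine(X,cv2.getRotationMatrix2D((48+dx,48+dy),d,1),(97,97))[m],Y[m])[0,1] for dx in(-1,0,1) for dy in(-1,0,1)); res.append(s)
    o=np.argsort(res)[::-1][:8];return [(int(i)*2,round(float(res[i]),2)) for i in o]
# getRotationMatrix2D +deg = ccw on screen(y down) ; here row=+v so +deg = clockwise in (u,v)
print("1->2 cw",best(A,Bq));print("2->3 cw",best(Bq,C));print("1->3",best(A,C))
E
```

```text
1->2 cw [(58, 0.95), (60, 0.95), (56, 0.95), (62, 0.95), (54, 0.95), (64, 0.95), (52, 0.95), (66, 0.95)]
2->3 cw [(0, 0.99), (2, 0.99), (358, 0.99), (4, 0.99), (356, 0.99), (6, 0.99), (354, 0.98), (8, 0.98)]
1->3 [(56, 0.95), (58, 0.95), (54, 0.95), (30, 0.95), (32, 0.95), (60, 0.95), (52, 0.95), (28, 0.95)]
```

```bash
python3 - <<'E'
from h import *
import cv2
def rect(f,off,npz,corn,o):
    im=cv2.imread(f,0).astype(np.float32);w=np.load(npz);k=w["k"];T=w["T"];K=dict(fx=k[0],fy=k[1],cx=k[2],cy=k[3])
    def ray(px):
        d=T[:3,:3]@[(px[0]-k[2])/k[0],(px[1]-k[3])/k[1],1];t=((o-T[:3,3])@M[:,2])/(d@M[:,2]);return M.T@(T[:3,3]+t*d-o)
    V=np.array([ray(np.array(c)/4+off)[:2] for c in corn]);c0=V.mean(0)
    g=np.linspace(-.024,.024,97)
    mx=np.array([[(proj(K,T,o+M@[u+c0[0],v+c0[1],0])-off)*4 for u in g] for v in g],np.float32)
    return cv2.remap(im,mx[...,0],mx[...,1],1)
c8=[(220,285),(275,150),(415,100),(550,158),(598,290),(530,412),(402,455),(268,405)]
I=[rect("pics/w1c.png",np.array([150,175]),"w1.npz",[(711,248),(372,222)],axpos(1.1865,.2095)),
rect("pics/w2c.png",np.array([179,171]),"w2.npz",c8,axpos(0,.2040)),
rect("pics/w3c.png",np.array([179,171]),"w3.npz",[(x-7,y+5) for x,y in c8],axpos(0,.2040))]
yy,xx=np.mgrid[-48:49,-48:49];rr=np.hypot(xx,yy)/2;m=((rr>12)&(rr<22.5)).astype(np.float32)
def hp(X):
    n=lambda Z,s:cv2.GaussianBlur(Z*m,(0,0),s)/(cv2.GaussianBlur(m,(0,0),s)+1e-6)
    return (n(X,1)-n(X,8))*m
H=[hp(x) for x in I]; mm=(rr>12.5)&(rr<22)
def best(X,Y):
    res=np.array([max(np.corrcoef(cv2.warpAffine(X,cv2.getRotationMatrix2D((48+dx,48+dy),d,1),(97,97))[mm],Y[mm])[0,1] for dx in(-1,0,1) for dy in(-1,0,1)) for d in range(0,360,3)])
    pk=[i for i in range(120) if res[i]>=res[i-1] and res[i]>=res[(i+1)%120]];pk.sort(key=lambda i:-res[i]);return [(i*3,round(float(res[i]),2)) for i in pk[:5]]
print("1->2",best(H[0],H[1]),"2->3",best(H[1],H[2]),"1->3",best(H[0],H[2]))
out=np.hstack([cv2.resize(np.clip(np.where(mm,128+h*8,0),0,255).astype(np.uint8)[::-1],(260,260)) for h in H]);cv2.imwrite("pics/tex.png",out)
E
```

```text
1->2 [(228, 0.84), (66, 0.16), (33, 0.13), (126, 0.08), (84, 0.08)] 2->3 [(0, 0.88), (198, 0.16), (165, 0.15), (186, 0.13), (177, 0.12)] 1->3 [(228, 0.84), (66, 0.19), (33, 0.14), (15, 0.1), (81, 0.08)]
```

View pics/tex.png

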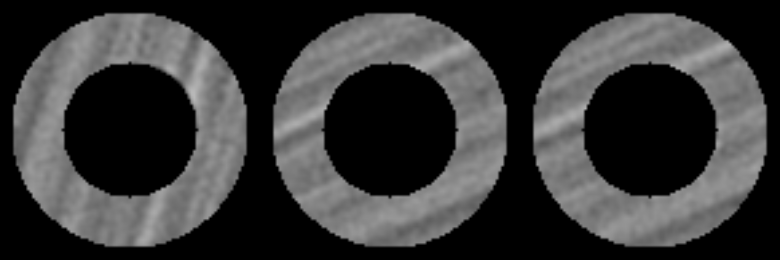

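Texture matching is unambiguous: the knob turned 228° clockwise in the world, so about 160° relative to the arm (5.3 mm of sink), with flats at 24.5°. I'll regrip aligned to that.

```bash
python3 - <<'E'
from h import *
np.set_printoptions(precision=2,suppress=True)
a=np.radians(114.5);h=.1972;off=np.array([-.0013,.0004,0])
manip.servo_line(axpos(0,h+.06)+M@off,ori(a,M),rate=.15)
manip.servo_line(axpos(0,h)+M@off,rate=.15)
r,tz=avg(4);print("pre",r,tz)
manip.command_gripper(.03,100)
for i in range(3):
    r,tz=avg(5);print(off*1e3,r,"tz",round(tz,3),manip.get_width())
    if i==2:break
    off=off+np.clip(r[:3]/np.array([12e3,12e3,13e3])*.7,-.0012,.0012)
    manip.servo_line(axpos(0,h)+M@off,rate=.02)
for i in range(3):
    a-=.1;h-=.0012/(2*np.pi)
    manip.servo_line(axpos(0,h)+M@off,ori(a,M),rate=.05)
    r1,t1=avg(2);manip.hold(.1);r,tz=avg(6);print("a %.2f"%a,r,"first %.2f held %.3f"%(t1,tz),manip.get_width(),manip.get_time())
    if tz>.45:break
np.savez("s.npz",a=a,h=h,off=off)
E
```

```text
pre [ 0.19 -0.04 -0.11 -0.02 -0.03 -0.02] -0.015820802213136607
[-1.3  0.4  0. ] [-1.55 -0.88 11.42 -0.02  0.35  0.02] tz 0.02 0.0484568619250984
[-1.39  0.35  0.61] [-0.05 -0.18  7.04  0.07  0.06  0.03] tz 0.026 0.04808537058080636
[-1.39  0.34  0.99] [ 1.42 -0.2   1.93  0.12 -0.28  0.02] tz 0.024 0.04863791358693376
a 1.90 [ 3.07 -0.79  4.6  -0.05 -0.47  0.15] first 0.00 held 0.146 0.04837424239315398 35.2667
a 1.80 [ 2.76 -1.14  5.38 -0.09 -0.49  0.1 ] first 0.08 held 0.100 0.04855160092896142 35.8833
a 1.70 [ 3.26 -1.88  6.41 -0.21 -0.49  0.13] first 0.11 held 0.127 0.048331192759906404 36.5
```

```bash
python3 - <<'E'
from h import *
np.set_printoptions(precision=2,suppress=True)
s=np.load("s.npz");a,h,off=float(s["a"]),float(s["h"]),s["off"]
for i in range(4):
    a-=.15;h-=.0018/(2*np.pi)
    manip.servo_line(axpos(0,h)+M@off,ori(a,M),rate=.05)
    manip.hold(.3);r,tz=avg(16);print("a %.2f"%a,r,"held %.3f"%tz,manip.get_width(),manip.get_time())
    if tz>.2:break
np.savez("s.npz",a=a,h=h,off=off)
E
```

```text
a 1.55 [ 2.79 -2.92  8.09 -0.32 -0.46  0.16] held 0.161 0.0483735811230754 37.6333
a 1.40 [ 2.73 -3.65  9.75 -0.43 -0.42  0.2 ] held 0.205 0.048164296929034844 38.7667
```

```bash
python3 - <<'E'
from h import *
import cv2
s=np.load("s.npz");a,h,off=float(s["a"]),float(s["h"]),s["off"]
a-=.15;h-=.0018/(2*np.pi)
manip.servo_line(axpos(0,h)+M@off,ori(a,M),rate=.05)
manip.hold(.3);r,tz=avg(16);print("held",r.round(2),tz,manip.get_width())
manip.command_gripper(.085)
manip.servo_line(axpos(0,h+.075),ori(1.64,M),rate=.15)
pos,rv=manip.get_position(),manip.get_ee_rot()
c=manip.camera("wrist");T=np.eye(4);T[:3,:3]=R.from_rotvec(rv).as_matrix();T[:3,3]=pos;T=T@c["mount"]
np.savez("w4.npz",T=T,k=[c["fx"],c["fy"],c["cx"],c["cy"]])
cv2.imwrite("pics/w4c.png",cv2.resize(c["image"][171:321,179:379,::-1],None,fx=4,fy=4,interpolation=2));print(manip.get_time(),a,h)
E
```

```text
held [ 2.63 -4.27 11.14 -0.52 -0.38  0.24] 0.24432023840986258 0.04855563548737239
41.05 1.2484019935335073 0.19576760551217293
```

View pics/w4c.png

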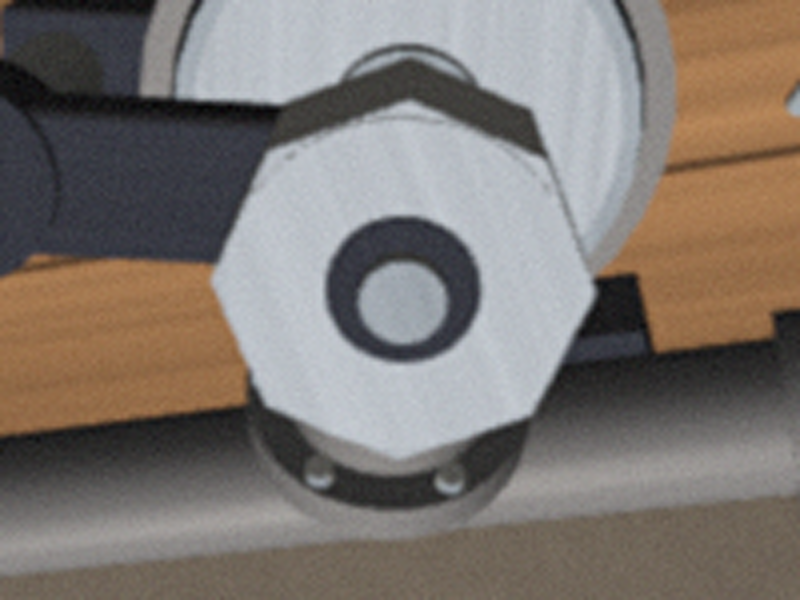

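```bash
cat > tex.py <<'E'
from h import *
import cv2
yy,xx=np.mgrid[-48:49,-48:49];rr=np.hypot(xx,yy)/2;m=((rr>12)&(rr<22.5)).astype(np.float32);mm=(rr>12.5)&(rr<22)
def rect(i,off,corn,o):
    im=cv2.imread(f"pics/w{i}c.png",0).astype(np.float32);w=np.load(f"w{i}.npz");k=w["k"];T=w["T"];K=dict(fx=k[0],fy=k[1],cx=k[2],cy=k[3]);off=np.array(off)
    def ray(px):
        d=T[:3,:3]@[(px[0]-k[2])/k[0],(px[1]-k[3])/k[1],1];t=((o-T[:3,3])@M[:,2])/(d@M[:,2]);return M.T@(T[:3,3]+t*d-o)
    c0=np.mean([ray(np.array(c)/4+off)[:2] for c in corn],0);g=np.linspace(-.024,.024,97)
    mx=np.array([[(proj(K,T,o+M@[u+c0[0],v+c0[1],0])-off)*4 for u in g] for v in g],np.float32)
    X=cv2.remap(im,mx[...,0],mx[...,1],1)
    n=lambda Z,s:cv2.GaussianBlur(Z*m,(0,0),s)/(cv2.GaussianBlur(m,(0,0),s)+1e-6)
    return (n(X,1)-n(X,8))*m
def best(X,Y):
    res=np.array([max(np.corrcoef(cv2.warpAffine(X,cv2.getRotationMatrix2D((48+dx,48+dy),d,1),(97,97))[mm],Y[mm])[0,1] for dx in(-1,0,1) for dy in(-1,0,1)) for d in range(0,360,2)])
    pk=[i for i in range(180) if res[i]>=res[i-1] and res[i]>=res[(i+1)%180]];pk.sort(key=lambda i:-res[i]);return [(i*2,round(float(res[i]),2)) for i in pk[:3]]
E
python3 - <<'E'
from tex import *
H1=rect(1,(150,175),[(711,248),(372,222)],axpos(1.1865,.2095))
H3=rect(3,(179,171),[(213,290),(591,295),(408,105),(396,461)],axpos(0,.204))
H4=rect(4,(179,171),[(213,284),(595,292),(408,100),(400,458)],axpos(0,.2025))
print(best(H1,H4),best(H3,H4))
E
```

```text
[(228, 0.84), (66, 0.19), (34, 0.12)] [(0, 0.88), (182, 0.24), (162, 0.15)]
```

Measured on the texture, the knob shows no net turn after that stroke (0° ± 2). I'll regrip and watch it with the wrist camera while gripped, to tell slip from spring-back.

```bash
cat > cap.py <<'E'
from h import *
import cv2
def cap(i):
    pos,rv=manip.get_position(),manip.get_ee_rot();c=manip.camera("wrist")
    T=np.eye(4);T[:3,:3]=R.from_rotvec(rv).as_matrix();T[:3,3]=pos;T=T@c["mount"]
    np.savez(f"w{i}.npz",T=T,k=[c["fx"],c["fy"],c["cx"],c["cy"]]);cv2.imwrite(f"pics/f{i}.png",c["image"][:,:,::-1]);return c,T
E
python3 - <<'E'
from cap import *
a=np.radians(114.5);h=.1972;off=np.array([-.0013,.0004,0])
manip.servo_line(axpos(0,h)+M@off,ori(a,M),rate=.15)
manip.command_gripper(.03,100)
off[2]=.001
manip.servo_line(axpos(0,h)+M@off,rate=.05)
c,T=cap(10);q0=manip.get_joint_positions()
print("knob top px",proj(c,T,axpos(0,.204)+M@[-.0013,.0004,0]),manip.get_time(),q0[5],avg(3)[1])
a-=.3;h-=.0006
manip.servo_line(axpos(0,h)+M@off,ori(a,M),rate=.05);cap(11)
print(manip.get_joint_positions()[5],manip.get_width(),manip.get_time(),avg(3)[1])
np.savez("s.npz",a=a,h=h,off=off)
ims=[cv2.imread(f"pics/f{i}.png")[200:420,180:380] for i in(10,11)]
cv2.imwrite("pics/g.png",cv2.resize(np.hstack(ims),None,fx=2,fy=2,interpolation=2))
E
```

```text
knob top px [278.39782532 316.96477617] 42.4167 -1.109870310810622 0.04588547895597759
-0.8090667252693987 0.04838629188258535 43.0167 0.13795566475461357
```

View pics/g.png

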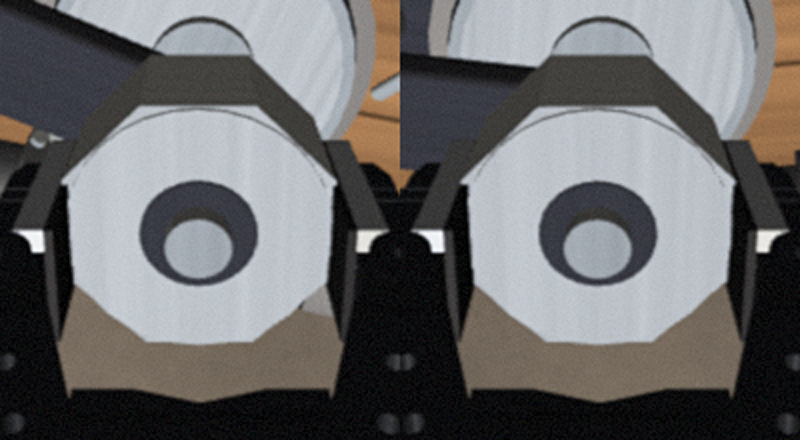

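While gripped, the knob is flush between the pads and turns with the tool (frames f10 and f11 look identical relative to the pads). So it either moves on release or earlier. I'll release in place and watch.

```bash
python3 - <<'E'
from cap import *
manip.command_gripper(.058);cap(12);manip.hold(.4);cap(13);print(manip.get_time(),manip.get_width(),avg(3)[1])
from tex import mm,m,best
# knob face rectified in the frame u,v from each gripped view
def rect2(i,hh):
    im=cv2.imread(f"pics/f{i}.png",0).astype(np.float32);w=np.load(f"w{i}.npz");k=w["k"];T=w["T"];K=dict(fx=k[0],fy=k[1],cx=k[2],cy=k[3])
    g=np.linspace(-.024,.024,97);o=axpos(0,hh)
    best_=None
    # centre: knob outline midpoint seen at crop (200,225)/2+(180,200) in f10 -> shift found from f10
    def ray(px):
        d=T[:3,:3]@[(px[0]-k[2])/k[0],(px[1]-k[3])/k[1],1];t=((o-T[:3,3])@M[:,2])/(d@M[:,2]);return M.T@(T[:3,3]+t*d-o)
    c0=ray((280,312.3))[:2]
    mx=np.array([[proj(K,T,o+M@[u+c0[0],v+c0[1],0]) for u in g] for v in g],np.float32)
    X=cv2.remap(im,mx[...,0],mx[...,1],1);n=lambda Z,s:cv2.GaussianBlur(Z*m,(0,0),s)/(cv2.GaussianBlur(m,(0,0),s)+1e-6)
    return (n(X,1)-n(X,8))*m
H={i:rect2(i,.204) for i in(10,11,12,13)}
for p in((10,11),(10,12),(10,13)):print(p,best(H[p[0]],H[p[1]]))
E
```

```text
43.875 0.057628602278302896 0.016590693925769593
(10, 11) [(18, 0.99), (118, 0.05), (268, 0.03)]
(10, 12) [(32, 0.64), (36, 0.63), (42, 0.63)]
(10, 13) [(32, 0.74), (36, 0.73), (358, 0.56)]
```

```bash
cat > rot.py <<'E'
from cap import *
from tex import m,mm
n=lambda Z,s:cv2.GaussianBlur(Z*m,(0,0),s)/(cv2.GaussianBlur(m,(0,0),s)+1e-6)
def rectall(i,hh,S=3):
    im=cv2.imread(f"pics/f{i}.png",0).astype(np.float32);w=np.load(f"w{i}.npz");k=w["k"];T=w["T"];K=dict(fx=k[0],fy=k[1],cx=k[2],cy=k[3]);o=axpos(0,hh)
    def ray(px):
        d=T[:3,:3]@[(px[0]-k[2])/k[0],(px[1]-k[3])/k[1],1];t=((o-T[:3,3])@M[:,2])/(d@M[:,2]);return M.T@(T[:3,3]+t*d-o)
    c0=ray((280,312.3))[:2];g=np.linspace(-.028,.028,113)
    mx=np.array([[proj(K,T,o+M@[u+c0[0],v+c0[1],0]) for u in g] for v in g],np.float32)
    X=cv2.remap(im,mx[...,0],mx[...,1],1)
    # the dark ring round the screw end gives the centre
    D=(X[30:83,30:83]<110).astype(np.uint8);nn,l,st,ce=cv2.connectedComponentsWithStats(D);j=1+np.argmax(st[1:,4]);bb=st[j]
    cx,cy=30+bb[0]+bb[2]/2-.5,30+bb[1]+bb[3]/2-.5
    Y=cv2.getRectSubPix(X,(97,97),(cx,cy));return (n(Y,1)-n(Y,8))*m,(c0*1e3+[(cx-56)/2,(cy-56)/2]).round(2),bb[2:].tolist()
def best(X,Y):
    res=[max(np.corrcoef(cv2.warpAffine(X,np.float32([[1,0,dx],[0,1,dy]])@np.vstack([cv2.getRotationMatrix2D((48,48),d,1),[0,0,1]]),(97,97))[mm],Y[mm])[0,1] for dx in(-2,-1,0,1,2) for dy in(-2,-1,0,1,2)) for d in range(-60,62,2)]
    o=np.argsort(res)[::-1][:4];return [(int(i)*2-60,round(float(res[i]),2)) for i in o]
E
python3 - <<'E'
from rot import *
A={i:rectall(i,.204) for i in(10,11,12,13)}
for i in A:print(i,A[i][1:],best(A[10][0],A[i][0]))
E
```

```text
10 (array([-1.59,  0.62]), [44, 43, 1005]) [(0, 1.0), (2, 0.9), (-2, 0.9), (-4, 0.68)]
11 (array([-1.77,  0.48]), [43, 44, 996]) [(18, 0.93), (16, 0.93), (20, 0.79), (14, 0.77)]
12 (array([-2.24,  0.56]), [42, 44, 971]) [(4, 0.92), (2, 0.85), (6, 0.83), (0, 0.66)]
13 (array([-1.92,  0.56]), [42, 44, 987]) [(0, 0.94), (2, 0.89), (-2, 0.85), (4, 0.71)]
```

The pictures settle it. Released, the knob eases back about 18° to the same angle each time, within about 0.5 s. The time constant (~0.2 s) is too short for viscous drag alone, so the 0.4 N·m drag must be dry friction. That leaves the knob at the most preload the screw's friction can hold, roughly 100–200 N on the lid. The highest held torque was about 0.22 N·m over free, inside the firm band. I'll back off, confirm the knob is unmoved, and hand in.

```bash
python3 - <<'E'
from cap import *
manip.command_gripper(.085)
s=np.load("s.npz");h=float(s["h"]);off=np.array([-.0013,.0004,0])
manip.servo_line(axpos(0,h)+M@off,ori(1.64,M),rate=.05) if False else None
manip.servo_line(axpos(0,h+.08)+M@off,rate=.15)
manip.hold(.5)
c,T=cap(14)
for n,q in zip(("lid","pillar","knob"),pts(np.r_[P[:3],0,P[4],.204])):print(n,proj(c,T,q).round(1))
print(manip.get_contact_force().round(2),manip.get_time())
manip.sign_off()
E
```

```text
lid [278.1 201.8]
pillar [165.  211.1]
knob [277.5 243.9]
[ 0.19  0.49 -0.51] 45.5917
the job is handed in; nothing more can be done
```

I handed the job in at 45.6 s: the clamp arm is at its stop, the knob is tightened (highest held torque about 0.22 N·m over free), and the gripper is clear. The knob eases back about 18–43° each time it is released, so the final load on the lid, estimated at 100–200 N, is inferred from the friction rather than measured, and I did not view a final picture.

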